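# Lock the toe stop of a last clamp against a shoe last

### The arm

A 6-joint arm with a two-finger parallel gripper is mounted at the origin on the work surface. World frame = base frame: x ahead of the robot, y to its left, z up, the work surface at z = 0. Lengths are in m, angles in degrees, forces in N, time in s.
With the tool pointing down it reaches from about 0.275 to 0.725 m from the base axis. Payload 15.9 kg.
Tool frame: the origin (TCP) lies where the fingers leave the gripper's body, on its centre line; the fingertips stand 73 mm ahead of it and the grasp point (between the pads) lies 54 mm ahead of it (robot.tips_ahead is the distance from the TCP to the fingertips, in m); z points along the fingers, y is the line along which they close (so a half turn about z gives the same grasp; the last joint's range is limited). The gripper opens to 85 mm and grips with 20 to 120 N. Pads are 22 mm wide; open, the fingers measure 114 mm over their backs; the gripper's body (76 mm by 85 mm) begins 54 mm behind the grasp point. The pads swing forward as they close: fully open they stand 13 mm farther back than shut.
Start: joints at [-66.864, 12.198, -1.971, 75.831, 0, 90], TCP at [0.196, -0.46, 0.304] pointing down, gripper open.
Joint ranges: [-170.91, 170.91], [-42.67, 98.43], [-65.05, 77.54], [-120.47, 116.71], [-90, 82.35], [-180, 180]. Speed limits (degrees/s): [108.29, 108.29, 136.94, 147.25, 180, 180].

### API

Orientations are given as [roll, pitch, yaw] about the fixed x, y, z axes, in that order (R = Rz(yaw) Ry(pitch) Rx(roll)).
In Python, from workcell import robot gives the robot as it stands.
- The arm moves only by the tool servo_tool, never from a script. Its argument "moves" is a list that holds one entry, the list of rows, each a list of 6 numbers: the shift along the tool's x, y, z in cm, then the turn, a rotation vector about the tool's x, y, z in degrees. A call has 1 to 12 rows; each row is the pose to reach, as a shift and turn from the pose commanded when the call began, along the tool's axes at that moment; what a row does not reach only later rows make up. A row lasts 1/8 s, in which the tool goes at most 62.5 mm and 10.7 degrees, less where a joint would pass 70% of its speed; a pose out of reach is approached as far as the arm can. A call with a gripper value outside its range is refused whole. "claw" is the opening, from 0 (shut) to 1 (fully open), set as the call begins (left out, the last holds). The fingers move at their own pace and stop on an object; "grip_force" is the grip in N (left out, the last holds). Time passes only in rows, so rows that repeat a pose let the fingers close. It gives the time, the measured TCP pose, the force, the opening and the grip force at its end, in the units of the state.
- robot.state(): the state, without advancing time (a new reading comes with each control period).
- robot.grab_frame(name): name is "scene" or "top" or "wrist"; returns a dict with "image" (480x640x3 uint8, blue, green, red), "z_map" (480x640 float32, m along the optical axis (not along the pixel's ray), 0 where there is no reading), "K" (3x3 intrinsics, pixels), "k1" (the pictures are not rectified: a ray, as slopes to the right and down, at radius r is drawn at 1 + k1 r^2 times it, then the intrinsics apply), "pose" (4x4, takes a point from camera to world coordinates); the wrist camera has in their place "tool_from_camera" (4x4, takes a point from camera to tool coordinates, whose origin is the TCP and whose axes are the flange's). Camera axes: x right, y down, z forward; pixel columns grow to the right and rows downward; lengths in m; the calibration is good to about 2 mm. A picture is of the moment at which its call begins: read the wrist's pose just before it.
- robot.job_done(): hands the job in; it is judged then, once.
The state is a dict: "clock": time; "joints": joint angles; "joint_velocities": joint speeds; "joint_torque": joint torques, N m; "position": TCP position; "ee_rot": TCP orientation; "contact_force": force on the tool from outside, world axes, zero at the start; "torque": the same for the moment, N m; "opening": opening from 0.0 (shut) to 1.0 (fully open); "grasp_force": force on a finger pad.
Only numpy, scipy, OpenCV 4.12 (cv2) and the standard library are available. Lean on these libraries where they do the work, as an engineer would, in place of code of your own. Each camera call takes 0.05 s, during which the arm holds its last target. There are 200 camera calls.

### The job

Clamp the child's last in the last clamp: pinch the release lever against its wooden post and keep it squeezed while you slide the toe stop towards the last and push the last home against the heel cup, then let go so that the latch drops fully into a notch. The stop must be locked where its sprung pad is clearly pressed in but not bottomed out. Never force the latch against the rack or ram the last, leave the last standing on its sole and the other things on the bench alone.

Things in the scene. Friction and masses are not known exactly. Their poses are not given: they have to be found in the camera images.
- clamp: last clamp fixed to the bench: grey bed plate 450 x 135 x 12 mm on the table. Origin on the table under the rail line; x runs along the bed from the sliding toe stop to the heel cup (the closing direction), z up. The plate spans x -115..335, y -75..60 mm.
- carriage (a joint): sliding toe stop (grey block 60 x 50 mm, 51 mm high over the table, grip on top) along clamp x, m, 0 to 0.137, growing towards the heel cup; its origin and the tooth stand at clamp x = value - 0.050. Friction about 2.5 N. It starts in the rack's long gap, free from 0 to 0.051; beyond that it slides only with the lever squeezed.
- lever (a joint): release lever on the carriage's -y side, rad: 0 let go (tooth fully in), 0.30 squeezed to its stop, tooth clear above 0.19, about 0.18 when the tooth rests on a land. Hinge along clamp x at y -50, z 55 mm. Finger bar: steel rod along clamp x, 14 mm thick, 50 mm long, z 105 mm; spring 4 N there let go, 10 N squeezed; it moves 16 mm towards the post.
- grip (a point): where lever and post are pinched, on the carriage, 105 mm above the table, halfway between the outer faces of the lever bar let go (30 mm to clamp -y) and of the fixed wooden post (30 mm to +y; 36 mm along x, 12 thick, top 125 mm over the table). 60 mm to grip, closing along clamp y; 45 mm when squeezed, the middle then 8 mm to +y of this point.
- tooth: latch tooth at the lower end of the lever, 6 mm wide; origin at the lever's hinge. It must not be forced against the rack.
- rack: notched steel rack along the clamp, y -44..-30, z 12..34 mm, notches open to -y; origin and axes as the clamp's. A long gap, then five notches, in which the tooth sits at carriage values 0.0655, 0.0815, 0.0975, 0.1135, 0.1295 (pitch 16 mm, notches 9 mm wide, so +-1.5 mm), with 7 mm lands between; let go on a land it is not locked; as the grip opens the sprung pad pushes the stop back by 0 to 4 mm.
- plunger (a joint): sprung toe pad on the front of the carriage, m: 0 fully out, 0.024 bottomed; its force is 3 N + 300 N/m x value.
- toe_pad: round black rubber pad, 40 mm wide, 8 mm thick, at the end of the plunger; origin at the carriage's.
- pad_face (a point): middle of the pad's front face, 36 mm above the table; at clamp x = carriage value + 0.025 - plunger value.
- last: child's shoe last of pale wood standing loose on the bed on its sole, 170 mm long, 59 mm wide, 100 mm high at the heel and 40 at the toe, about 0.32 kg. Origin under its middle (12 mm above the table); x points to its heel, z up. Toe tip 85 mm to -x, back of heel 85 mm to +x. At the start it stands 8 to 25 mm short of the heel cup.
- toe (a point): toe tip of the last, 24 mm over its sole.
- heel_cup: fixed grey heel cup bolted on the bed, 90 mm wide, 62 high; origin on the bed at the middle of its stop face, which the heel must rest against; axes as the clamp's.
- glue_jar: amber glass glue jar with black cap, 64 mm wide, 75 high; origin under its middle; leave alone
- tape_roll: roll of paper tape lying flat, 80 mm wide, 25 high; origin under its middle; leave alone
- hammer: hammer lying flat, 240 mm long; origin under its middle, handle to its -x; leave alone
- brush: glue brush lying flat, 170 mm long; origin under its middle, handle to its -x; leave alone
- spare_last: a second last like the one in the clamp but of darker wood, 170 mm long, standing outside the clamp, not to be used; origin under its middle; leave alone
- tack_cup: steel cup, 76 mm wide, 80 high; origin under its middle; leave alone
- sole_stack: stack of white sole blanks, 200 x 70 x 30 mm; origin under its middle; leave alone
There are look-alikes about, which are no part of the job. What is shaped like the last but green or yellow is not meant.

How it is judged:
By the outcome, as a careful person would: the job done as asked, in the order asked, and still so for the second after the job is handed in, with the robot touching nothing.
It also fails if it takes over 51 s, if anything falls off the work surface, if the arm or the gripper's body presses on something with over 40 N, if the wrist force passes 120 N, or if a joint passes its speed limit or range.

## Working session

There is one attempt and no reset: what is moved stays moved. The work goes in short steps, Python scripts to look and compute and a tool call to move; the robot and the scene stay as the last step left them, time stands still between calls to the robot, and variables do not carry over. Pictures are saved under pics/ and viewed, at most 10 in all, crops included, and the job is handed in when it is done.

Besides the shell and the picture viewer there is one more tool, called in YAML: its name, and indented under it one key for each argument. servo_tool: Moves the arm, as the interface text tells. Its arguments: {"type":"object","properties":{"moves":{"type":"array","items":{"type":"array","items":{"type":"array","items":{"type":"number"}}}},"claw":{"type":"number"},"grip_force":{"type":"number"}},"required":["moves"]}

```bash
ls; mkdir -p pics; cat > h.py <<'E'
import numpy as np,cv2
from workcell import robot
def world(f,u,v,z=None,pose=None):
    P=f['pose'] if pose is None else pose
    K=f['K'];p=np.array([(u-K[0,2])/K[0,0],(v-K[1,2])/K[1,1]]);q=p.copy()
    for _ in range(20): q=p/(1+f['k1']*(q@q))
    d=np.array([q[0],q[1],1.])
    if z is None: s=f['z_map'][int(v),int(u)]
    else: s=(z-P[2,3])/(P[:3,:3]@d)[2]
    return P[:3,:3]@(d*s)+P[:3,3]
E
python3 - <<'E'
from h import *
print(robot.state())
for n in ('scene','top'):
    f=robot.grab_frame(n);cv2.imwrite(f'pics/{n}0.png',f['image']);np.save(n+'0.npy',f,allow_pickle=True);print(f['K'],f['k1'],f['pose'])
E
```

```text
pics
{'clock': 0.0, 'joints': array([-6.68657933e+01,  1.22241221e+01, -2.00864152e+00,  7.58300418e+01,
        1.80197715e-03,  9.00009145e+01]), 'joint_velocities': array([-0.10235879, -0.03116378,  0.06446865,  0.01655011,  0.03820074,
       -0.05542499]), 'joint_torque': array([ 9.69221162e-06, -6.86172295e+01,  4.87113404e+01,  1.76837394e-02,
       -1.10234100e-05,  4.87295836e-05]), 'position': array([ 0.19635044, -0.45955722,  0.30341927]), 'ee_rot': array([-1.79937195e+02, -1.80097360e-03,  2.31332902e+01]), 'contact_force': array([ 0.45334081,  0.6385626 , -0.00545011]), 'torque': array([-0.02839025,  0.01028129,  0.04401065]), 'grasp_force': 0.0, 'opening': 1.001877285149558}
[[612.90881519   0.         318.71320229]
 [  0.         612.90881519 234.60448553]
 [  0.           0.           1.        ]] -0.10416294942433396 [[ 0.75346266  0.56638043 -0.33392699  0.99331985]
 [ 0.65740081 -0.6405663   0.39686143 -0.54203995]
 [ 0.01087217 -0.51854414 -0.85498174  1.26481877]
 [ 0.          0.          0.          1.        ]]
[[579.88333478   0.         317.45987659]
 [  0.         579.88333478 234.3415318 ]
 [  0.           0.           1.        ]] -0.1133949792004428 [[-1.37491276e-02 -9.95857627e-01  8.98807429e-02  4.23700719e-01]
 [-9.99903485e-01  1.38728178e-02  7.51560697e-04  9.51113832e-03]
 [-1.99534662e-03 -8.98617348e-02 -9.95952251e-01  1.47352069e+00]
 [ 0.00000000e+00  0.00000000e+00  0.00000000e+00  1.00000000e+00]]
```

View pics/scene0.png

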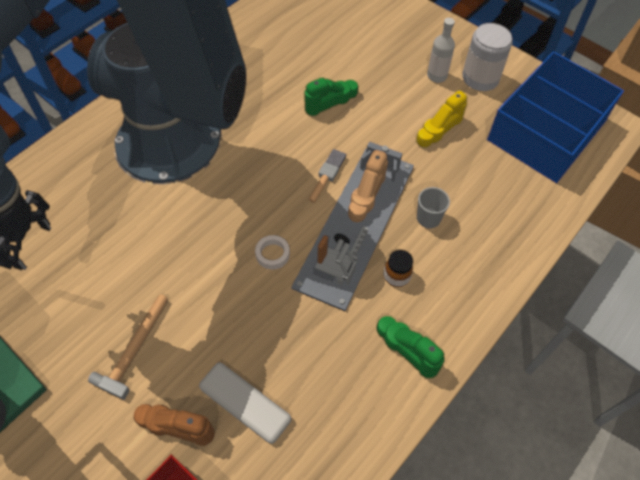

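View pics/top0.png

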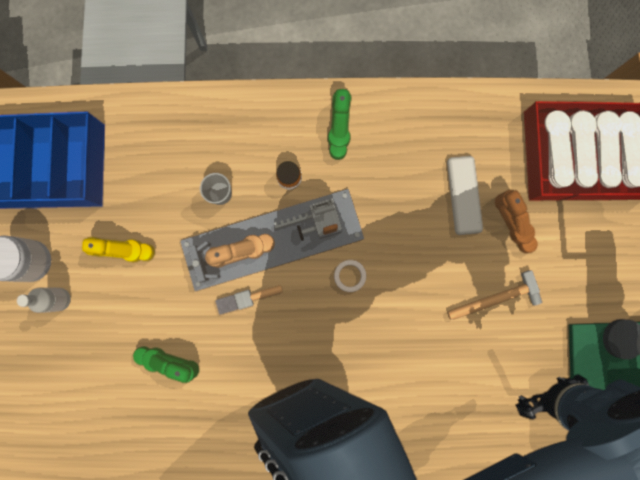

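The top view shows the clamp plate (corners about 180,240 / 348,188 / 363,238 / 200,288) with the stop at about (325,218) and the heel cup at about (195,262).
Candidates for the last: pale wood on the plate (235,250), dark spare (517,220), green (340,122) and (165,363), yellow (118,248). I choose the pale one on the plate and check it in a close crop.

```bash
python3 - <<'E'
from h import *
f=np.load('top0.npy',allow_pickle=True).item();im=f['image']
hsv=cv2.cvtColor(im,cv2.COLOR_BGR2HSV)
m=((hsv[...,1]<70)).astype(np.uint8)*255
roi=np.zeros_like(m);cv2.fillPoly(roi,[np.array([[172,238],[350,180],[372,240],[196,297]])],255);m&=roi
m=cv2.morphologyEx(m,cv2.MORPH_OPEN,np.ones((3,3)))
cs,_=cv2.findContours(m,0,2);c=max(cs,key=cv2.contourArea);r=cv2.minAreaRect(c);b=cv2.boxPoints(r);print(r,b)
W=np.array([world(f,u,v,0.012)[:2] for u,v in c[:,0]],np.float32)
R=cv2.minAreaRect(W);B=cv2.boxPoints(R);print(R,B)
# last: pale wood
v=im[150:310,160:400];v=cv2.resize(v,(720,480),interpolation=cv2.INTER_CUBIC)
cv2.polylines(v,[((b-[160,150])*3).astype(int)],True,(0,0,255),1)
cv2.imwrite('pics/crop.png',v)
E
```

```text
((271.3931884765625, 239.36032104492188), (53.276729583740234, 177.34011840820312), 72.8240966796875) [[178.81111 240.09477]
 [348.2423  187.72513]
 [363.97528 238.62587]
 [194.54407 290.9955 ]]
((0.5447356104850769, 0.12742957472801208), (0.13557574152946472, 0.4490516483783722), 16.422786712646484) [[ 0.4162348   0.32362995]
 [ 0.54319197 -0.10710116]
 [ 0.6732364  -0.0687708 ]
 [ 0.54627925  0.3619603 ]]
```

View pics/crop.png

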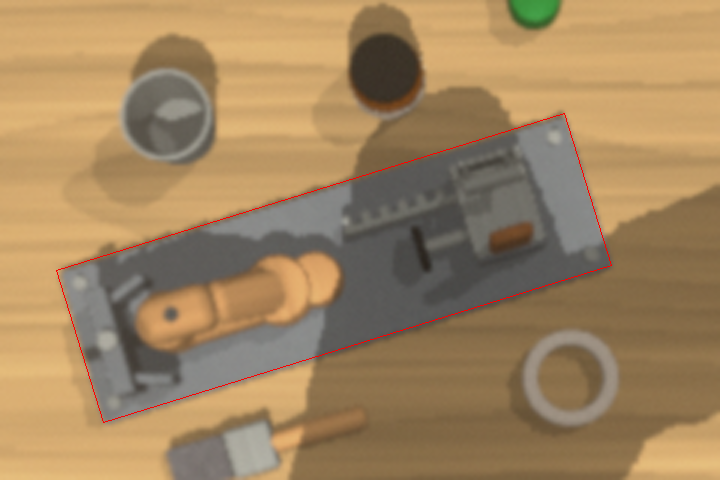

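The crop confirms the pale last on the plate, heel with dark hole at crop (170,313), toe at (340,280); post at (512,236), pad at (421,249), rack on the far side. The plate fit matches 450 x 135 mm well.

```bash
cat >> h.py <<'E'
ex=np.array([-0.2827,0.9592]);ey=np.array([-0.9592,-0.2827]);O=np.array([0.5447356,0.1274296])-.110*ex+.0075*ey
def cl(p): d=np.asarray(p)[:2]-O; return np.round(1000*np.array([d@ex,d@ey]),1)
def wo(x,y): return O+x*ex+y*ey
E
python3 - <<'E'
from h import *
print('O',O)
for n in ('top','scene'):
    f=np.load(n+'0.npy',allow_pickle=True).item();im=f['image'];hsv=cv2.cvtColor(im,cv2.COLOR_BGR2HSV)
    h,s,v=cv2.split(hsv)
    # dense cloud in clamp frame
    K=f['K'];vv,uu=np.mgrid[0:480,0:640]
    pts=cv2.undistortPoints(np.dstack([uu,vv]).reshape(-1,1,2).astype(float),K,np.array([f['k1'],0,0,0.])).reshape(-1,2)
    z=f['z_map'].ravel();P=np.c_[pts*z[:,None],z]@f['pose'][:3,:3].T+f['pose'][:3,3]
    C=np.c_[(P[:,:2]-O)@ex,(P[:,:2]-O)@ey,P[:,2]]*1000
    S=s.ravel();H=h.ravel()
    def rep(name,m):
        m=m&(z>0);q=C[m];print(n,name,m.sum(),np.round(q.mean(0),1) if len(q) else '',*(np.round(np.percentile(q,[1,50,99],axis=0),1).tolist() if len(q) else []))
    box=lambda a,b,c,d,e,g:(C[:,0]>a)&(C[:,0]<b)&(C[:,1]>c)&(C[:,1]<d)&(C[:,2]>e)&(C[:,2]<g)
    rep('plate',box(-110,330,-70,55,5,16))
    rep('post',box(-115,100,-10,50,110,140))
    rep('bar',box(-115,100,-60,-5,90,120))
    rep('block',box(-115,100,-40,40,45,58))
    rep('pad',box(-40,120,-30,30,20,60)&(v.ravel()<60))
    rep('last',box(60,330,-50,50,20,120)&(S>90)&(H<25))
    rep('lasttoe',box(60,330,-50,50,25,46)&(S>90)&(H<25))
    rep('cup',box(220,340,-70,60,66,80)&(S<70))
E
```

```text
O [0.5686386  0.01979735]
top plate 4843 [97.9 -5.9 11.3] [-107.2, -69.2, 5.7] [91.9, -3.3, 11.4] [327.3, 54.2, 15.8]
top post 81 [-35.   18.6 122.1] [-52.2, 12.1, 112.8] [-35.6, 18.6, 122.4] [-18.4, 24.3, 129.9]
top bar 125 [-35.2 -28.3 109.9] [-59.3, -35.9, 102.3] [-35.1, -27.9, 109.7] [-11.0, -21.9, 117.1]
top block 482 [-28.   -3.7  51.4] [-64.8, -35.4, 45.5] [-30.1, -5.1, 51.3] [38.7, 28.2, 57.4]
top pad 40 [35.9  1.1 51.6] [32.4, -16.4, 41.3] [35.9, 1.1, 51.8] [39.4, 17.1, 58.6]
top last 1295 [186.7   1.6  78.4] [107.7, -25.7, 39.8] [185.5, 2.2, 76.7] [267.0, 24.1, 115.5]
top lasttoe 60 [139.4   7.4  41.8] [104.4, -28.2, 32.3] [125.5, 14.7, 42.8] [252.4, 26.7, 45.9]
top cup 280 [297.4   2.1  73.5] [272.9, -43.4, 66.5] [297.1, 2.8, 73.5] [308.4, 45.8, 79.8]
scene plate 3932 [ 75.1 -11.3  12. ] [-107.9, -69.2, 6.6] [81.1, -21.9, 12.1] [313.8, 54.4, 15.9]
scene post 109 [-40.2  14.3 121.8] [-55.7, 8.5, 110.8] [-40.7, 14.2, 122.3] [-19.8, 21.6, 129.7]
scene bar 152 [-39.2 -32.8 109.2] [-62.8, -40.6, 92.8] [-38.6, -33.1, 110.6] [-12.2, -25.0, 116.4]
scene block 579 [-33.5  -8.6  52.1] [-68.5, -39.3, 45.4] [-41.7, -6.8, 52.3] [37.0, 23.3, 57.7]
scene pad 102 [32.2 -2.7 46.9] [28.3, -21.5, 26.3] [31.6, -2.0, 47.7] [39.8, 14.6, 59.0]
scene last 1399 [176.3  -8.9  73.6] [102.7, -31.5, 26.6] [174.1, -10.2, 65.9] [255.7, 18.4, 115.2]
scene lasttoe 142 [135.3 -16.4  37.6] [101.6, -32.9, 25.7] [113.1, -22.1, 38.1] [246.0, 18.1, 45.8]
scene cup 221 [295.4  -4.6  73.7] [265.3, -47.2, 66.4] [295.8, -9.1, 74.1] [307.4, 40.7, 79.6]
```

servo_tool:
  moves:
    - [[3, -1.5, 0, 0, 0, -5], [8, -4, 0, 0, 0, -13], [13, -6.4, 0, 0, 0, -22], [18.5, -9, 0, 0, 0, -31], [24, -11.7, 0, 0, 0, -40], [29.5, -14.4, 0, 0, 0, -49], [35, -17, 0, 0, 0, -57], [41, -20, 0, 0, 0, -66], [47, -23, 0, 0, 0, -74], [51, -25, 0, 0, 0, -80], [53.1, -25.9, 0, 0, 0, -83.3], [53.1, -25.9, 0, 0, 0, -83.3]]
  claw: 1

```text
clock: 1.6
position: [0.5835, -0.0117, 0.303]
ee_rot: [-179.9, -0.0, 106.6]
contact_force: [0.1, -0.5, -0.2]
opening: 1.002
grasp_force: 0.0
```

```bash
python3 - <<'E'
from h import *
s=robot.state();print(s['clock'],s['position'],s['ee_rot'],s['joints'])
f=robot.grab_frame('wrist');f['st']=s;np.save('w1.npy',f,allow_pickle=True);cv2.imwrite('pics/w1.png',f['image']);print(f['tool_from_camera'],f['K'],f['k1'])
E
```

```text
1.6 [ 0.58350495 -0.01172508  0.30295594] [-1.79928036e+02 -2.79168883e-02  1.06560844e+02] [-1.15311489e+00  2.24544697e+01  1.18729393e+01  7.94955159e+01
  4.69708353e-03  7.22860204e+01]
[[-1.64844610e-03 -9.45431205e-01 -3.25817617e-01  8.36147819e-02]
 [ 9.99997082e-01 -9.83124150e-04 -2.20664875e-03 -2.79412285e-04]
 [ 1.76591542e-03 -3.25820304e-01  9.45430067e-01 -7.03657154e-02]
 [ 0.00000000e+00  0.00000000e+00  0.00000000e+00  1.00000000e+00]] [[405.96882503   0.         316.55270461]
 [  0.         405.96882503 245.06773192]
 [  0.           0.           1.        ]] -0.03061442517233795
```

View pics/w1.png

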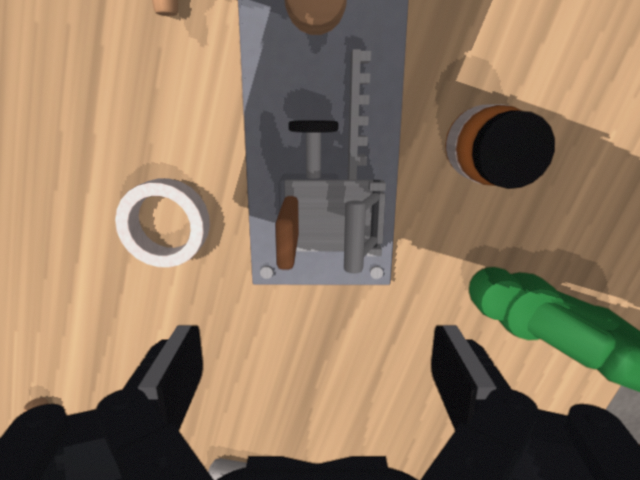

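The wrist view shows post (287,232), lever bar (355,237), pad (313,126), rack notches (362,50–160), toe (316,15). The pinch is close to the finger midline (317).

```bash
cat >> h.py <<'E'
from scipy.spatial.transform import Rotation as Rn
def wpose(f,s):
    T=np.eye(4);T[:3,:3]=Rn.from_euler('xyz',s['ee_rot'],degrees=True).as_matrix();T[:3,3]=s['position'];return T@f['tool_from_camera']
def cloud(f,pose):
    vv,uu=np.mgrid[0:480,0:640]
    pts=cv2.undistortPoints(np.dstack([uu,vv]).reshape(-1,1,2).astype(float),f['K'],np.array([f['k1'],0,0,0.])).reshape(-1,2)
    z=f['z_map'].ravel();P=np.c_[pts*z[:,None],z]@pose[:3,:3].T+pose[:3,3];P[z<=0]=9
    return np.c_[(P[:,:2]-O)@ex,(P[:,:2]-O)@ey,P[:,2]]*1000,P
def box(C,a,b,c,d,e,g): return (C[:,0]>a)&(C[:,0]<b)&(C[:,1]>c)&(C[:,1]<d)&(C[:,2]>e)&(C[:,2]<g)
def rep(name,q): print(name,len(q),*(np.round(np.percentile(q,[1,50,99],axis=0),1).tolist() if len(q) else []))
E
python3 - <<'E'
from h import *
f=np.load('w1.npy',allow_pickle=True).item();s=f['st'];P=wpose(f,s);C,W=cloud(f,P);S=cv2.cvtColor(f['image'],cv2.COLOR_BGR2HSV)[...,1].ravel();v=f['image'].max(2).ravel()
print('tcp',cl(s['position']))
u=np.tile(np.arange(640),480);r=np.repeat(np.arange(480),640);up=r<300
for n,b in dict(post=(-100,50,5,50,112,135),bar=(-100,50,-60,-5,100,120),block=(-100,50,-50,40,44,58),rackN=(-50,200,-60,-20,30,38),plate=(-120,300,-80,60,8,16)).items(): rep(n,C[box(C,*b)&up])
rep('pad',C[box(C,0,70,-40,40,15,70)&up&(v<45)])
rep('toe',C[box(C,60,300,-60,60,20,100)&up&(S>90)])
# plate edges: rows with plate, left/right edges & bottom edge
m=box(C,-130,330,-90,70,8,16)&up&(S<80);M=(m.reshape(480,640)*255).astype(np.uint8);M=cv2.morphologyEx(M,cv2.MORPH_OPEN,np.ones((3,3)))
for row in (60,120,180,240,270):
    c=np.where(M[row])[0];print(row,cl(world(f,c[0]-.5,row,.012,P)),cl(world(f,c[-1]+.5,row,.012,P)))
c=np.where(M[:,300])[0];print('end',cl(world(f,300,c[-1]+.5,.012,P)))
E
```

```text
tcp [-34.4  -5.3]
post 1012 [-53.1, 10.7, 113.3] [-34.2, 16.1, 124.7] [-18.9, 22.6, 126.5]
bar 1439 [-60.7, -37.0, 104.5] [-34.6, -29.7, 111.2] [-12.0, -23.4, 113.4]
block 5106 [-66.0, -48.5, 45.7] [-25.1, -8.5, 52.5] [37.6, 25.3, 57.1]
rackN 1633 [-8.0, -45.1, 30.8] [44.6, -35.8, 34.3] [90.0, -23.9, 36.4]
plate 30242 [-113.2, -74.9, 10.5] [48.2, -2.6, 12.4] [127.2, 57.7, 14.3]
pad 550 [30.8, -20.0, 26.9] [34.7, -1.3, 52.6] [38.2, 17.6, 57.1]
toe 1585 [102.7, -22.8, 27.2] [112.0, -2.8, 50.5] [120.2, 17.0, 53.6]
60 [85.1 58.5] [ 85.2 -75.8]
120 [37.7 58.6] [ 37.9 -76.4]
180 [-13.8  58.7] [-13.6 -76.2]
240 [-70.3  59. ] [-70.  -76.1]
270 [-100.7   58.7] [-100.4  -76.1]
end [-115.9   12.1]
```

servo_tool:
  moves:
    - [[3, 0, 0, 0, 0, 0], [9, 0, 0, 0, 0, 0], [15, 0, 0, 0, 0, 0], [20, 0, 0, 0, 0, 0], [23, 0, 0, 0, 0, 0], [23, 0, 0, 0, 0, 0]]

```text
clock: 2.4
position: [0.5171, 0.2081, 0.3041]
ee_rot: [180.0, -0.0, 106.5]
contact_force: [-0.2, -0.4, -0.7]
opening: 0.999
grasp_force: 0.0
```

```bash
python3 - <<'E'
from h import *
s=robot.state();f=robot.grab_frame('wrist');f['st']=s;np.save('w2.npy',f,allow_pickle=True);cv2.imwrite('pics/w2.png',f['image'])
P=wpose(f,s);C,W=cloud(f,P);hsv=cv2.cvtColor(f['image'],cv2.COLOR_BGR2HSV);S=hsv[...,1].ravel()
print(s['clock'],cl(s['position']),cl(P[:3,3]))
g=S<80
for a,b in((-50,-40),(-40,-30),(-20,-10),(-5,5),(10,20),(30,45)):
    rep(f'cup y{a}',C[box(C,230,345,a,b,65,82)&g])
rep('heel',C[box(C,60,345,-60,60,25,120)&(S>90)]); rep('heel low',C[box(C,200,345,-60,60,20,60)&(S>90)])
rep('plate',C[box(C,100,345,-80,65,8,16)&g])
E
```

```text
2.4 [195.2  -3.8] [278.9  -3.4]
cup y-50 242 [289.3, -46.2, 71.7] [298.0, -43.0, 74.1] [306.8, -40.1, 75.9]
cup y-40 401 [289.3, -39.9, 71.6] [297.7, -35.0, 74.2] [306.8, -30.1, 75.9]
cup y-20 420 [289.3, -19.8, 72.1] [297.7, -14.9, 74.3] [306.7, -10.0, 76.1]
cup y-5 401 [289.3, -4.6, 71.9] [297.4, 0.1, 80.1] [306.7, 4.9, 81.8]
cup y10 398 [289.3, 10.4, 70.9] [297.8, 14.9, 74.2] [306.7, 19.9, 76.1]
cup y30 546 [289.4, 30.2, 71.8] [297.8, 36.7, 74.3] [306.9, 43.7, 76.0]
heel 10099 [111.0, -26.8, 48.9] [209.3, -2.6, 97.3] [269.6, 21.4, 113.9]
heel low 8 [205.4, -22.3, 40.7] [271.4, -4.3, 50.4] [272.0, 1.4, 58.1]
plate 23857 [103.0, -74.9, 10.5] [234.2, -28.3, 12.5] [332.6, 58.0, 14.6]
```

View pics/w2.png

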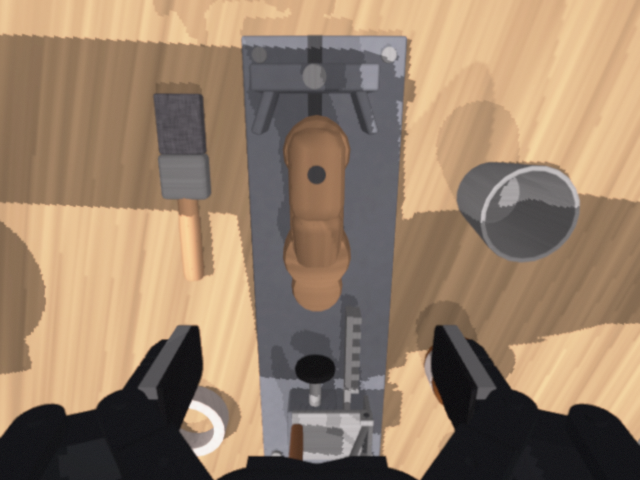

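Cup stop face ≈ x 289–290, heel ≈ 272, toe ≈ 102 (gap ~17 mm): notch 0.1135 gives plunger ≈ 18 mm, 0.0975 only ≈ 2. Now I calibrate the rack notches against the carriage in w1.

```bash
python3 - <<'E'
from h import *
for n in ('w1','w2'):
    f=np.load(n+'.npy',allow_pickle=True).item();P=wpose(f,f['st']);Pi=np.linalg.inv(P)
    g=cv2.cvtColor(f['image'],cv2.COLOR_BGR2GRAY).astype(np.float32)
    xs=np.arange(-5,100,1.)
    prof=0
    for y in (-43,-42,-41,-40.):
        w=np.array([[*wo(x/1000,y/1000),.034,1] for x in xs])
        c=(Pi@w.T)[:3].T
        px,_=cv2.projectPoints(c,np.zeros(3),np.zeros(3),f['K'],np.array([f['k1'],0,0,0.]));px=px.reshape(-1,2).astype(np.float32)
        prof=prof+cv2.remap(g,px[:,:1],px[:,1:],cv2.INTER_LINEAR).ravel()/4
    print(n,[f'{int(x)}:{int(p)}' for x,p in zip(xs,prof)])
    C,_=cloud(f,P);up=np.repeat(np.arange(480),640)<300
    # template: period-16 phase
f=np.load('w1.npy',allow_pickle=True).item();P=wpose(f,f['st']);C,_=cloud(f,P);up=np.repeat(np.arange(480),640)<300
for nm,b in dict(post=(-80,10,5,40,122,129),bar=(-80,10,-50,-15,105,116),blk=(-80,0,-20,8,48,55)).items():
    q=C[box(C,*b)&up];print(nm,q[:,0].min(),q[:,0].max())
E
```

```text
w1 ['-5:66', '-4:67', '-3:67', '-2:67', '-1:67', '0:67', '1:67', '2:72', '3:80', '4:84', '5:85', '6:86', '7:86', '8:86', '9:84', '10:77', '11:73', '12:70', '13:67', '14:67', '15:67', '16:67', '17:68', '18:76', '19:97', '20:106', '21:108', '22:108', '23:107', '24:107', '25:102', '26:84', '27:80', '28:82', '29:79', '30:76', '31:78', '32:80', '33:79', '34:84', '35:99', '36:107', '37:108', '38:108', '39:108', '40:107', '41:102', '42:87', '43:80', '44:77', '45:73', '46:76', '47:79', '48:80', '49:82', '50:88', '51:100', '52:107', '53:108', '54:108', '55:108', '56:108', '57:104', '58:89', '59:80', '60:78', '61:78', '62:77', '63:78', '64:81', '65:81', '66:83', '67:99', '68:108', '69:109', '70:109', '71:109', '72:109', '73:104', '74:88', '75:79', '76:78', '77:77', '78:78', '79:81', '80:80', '81:75', '82:80', '83:101', '84:109', '85:109', '86:110', '87:109', '88:110', '89:105', '90:87', '91:78', '92:76', '93:79', '94:82', '95:83', '96:85', '97:85', '98:85', '99:86']
w2 ['-5:76', '-4:76', '-3:76', '-2:76', '-1:77', '0:81', '1:94', '2:121', '3:146', '4:158', '5:157', '6:145', '7:126', '8:108', '
[... 286 characters left out ...]
26', '40:120', '41:109', '42:94', '43:85', '44:83', '45:83', '46:83', '47:83', '48:85', '49:92', '50:105', '51:120', '52:126', '53:127', '54:127', '55:126', '56:122', '57:110', '58:96', '59:85', '60:83', '61:83', '62:83', '63:84', '64:86', '65:91', '66:102', '67:117', '68:126', '69:128', '70:128', '71:127', '72:123', '73:112', '74:97', '75:87', '76:84', '77:83', '78:83', '79:83', '80:84', '81:90', '82:105', '83:120', '84:126', '85:128', '86:128', '87:127', '88:122', '89:111', '90:96', '91:86', '92:83', '93:83', '94:84', '95:84', '96:83', '97:84', '98:85', '99:86']
post -53.767037821870325 -18.944276514195792
bar -61.949732597989836 -11.394801048160971
blk -67.32459554823672 -6.87799347319905
```

servo_tool:
  moves:
    - [[-3, 0.35, 0, 0, 0, 0], [-9, 0.35, 0, 0, 0, 0], [-15, 0.35, 0, 0, 0, 0], [-20, 0.35, 0, 0, 0, 0], [-22.8, 0.35, 1, 0, 0, 0], [-23.15, 0.35, 4, 0, 0, 0], [-23.15, 0.35, 8, 0, 0, 0], [-23.15, 0.35, 9, 0, 0, 0], [-23.15, 0.35, 9, 0, 0, 0]]

```text
clock: 3.58
position: [0.5865, -0.0143, 0.2144]
ee_rot: [-180.0, -0.0, 106.4]
contact_force: [-0.5, -0.8, 1.6]
opening: 0.998
grasp_force: 0.0
```

```bash
python3 - <<'E'
from h import *
s=robot.state();f=robot.grab_frame('wrist');f['st']=s;np.save('w3.npy',f,allow_pickle=True);cv2.imwrite('pics/w3.png',f['image'])
P=wpose(f,s);C,W=cloud(f,P);print(s['clock'],s['position'],cl(s['position']),s['ee_rot'])
T=np.linalg.inv(P@np.linalg.inv(f['tool_from_camera']));Q=(np.c_[W,np.ones(len(W))]@T.T)[:,:3]*1000
for nm,b in dict(post=(-80,10,5,40,120,129),bar=(-80,10,-50,-15,103,116)).items():
    m=box(C,*b);rep(nm+' clamp',C[m]);rep(nm+' tool',Q[m])
E
```

```text
3.575 [ 0.58652997 -0.01425863  0.21439198] [-37.7  -7.5] [-1.79980253e+02 -3.69262152e-04  1.06368190e+02]
post clamp 1906 [-52.6, 10.6, 120.7] [-34.4, 16.0, 124.7] [-19.0, 22.4, 126.5]
post tool 1906 [-14.9, -29.9, 87.9] [3.3, -23.5, 89.7] [18.7, -18.1, 93.7]
bar clamp 2838 [-60.2, -37.1, 104.8] [-33.5, -29.6, 111.2] [-11.9, -23.6, 113.3]
bar tool 2838 [-22.4, 16.1, 101.0] [4.2, 22.1, 103.2] [25.9, 29.6, 109.5]
```

View pics/w3.png

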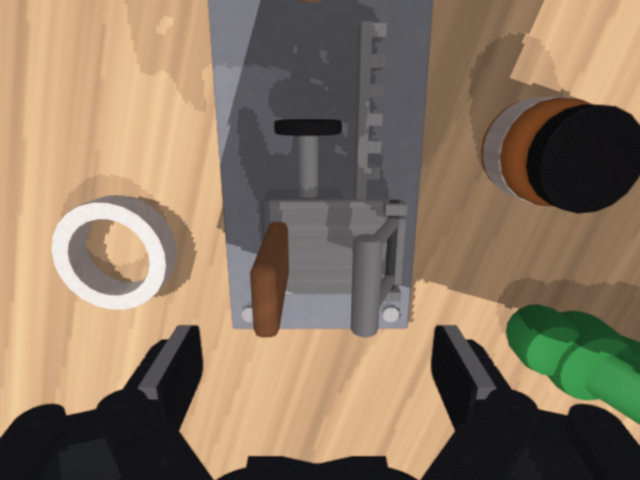

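The wrist view shows post (270,280) and lever bar (367,285) centred between the fingers (203/432). Descend, shift half the lever stroke towards the post, and pinch.

servo_tool:
  moves:
    - [[0.1, 0, 1, 0, 0, 0], [0.1, 0, 3, 0, 0, 0], [0.1, 0, 4.8, 0, 0, 0], [0.1, 0, 5.6, 0, 0, 0], [0.1, -0.3, 5.6, 0, 0, 0], [0.1, -0.6, 5.6, 0, 0, 0], [0.1, -0.75, 5.6, 0, 0, 0], [0.1, -0.75, 5.6, 0, 0, 0]]

```text
clock: 4.62
position: [0.5793, -0.0146, 0.1583]
ee_rot: [180.0, 0.0, 106.4]
contact_force: [0.7, -0.3, 0.0]
opening: 0.998
grasp_force: 0.0
```

servo_tool:
  moves:
    - [[0, 0, 0, 0, 0, 0], [0, 0, 0, 0, 0, 0], [0, 0, 0, 0, 0, 0], [0, 0, 0, 0, 0, 0], [0, 0, 0, 0, 0, 0], [0, 0, 0, 0, 0, 0], [0, 0, 0, 0, 0, 0], [0, 0, 0, 0, 0, 0]]
  claw: 0.45
  grip_force: 40

```text
clock: 5.62
position: [0.5795, -0.0146, 0.1584]
ee_rot: [180.0, 0.0, 106.4]
contact_force: [-0.7, 0.1, 6.1]
opening: 0.524
grasp_force: 42.5
```

servo_tool:
  moves:
    - [[0.2, 0, 0, 0, 0, 0], [0.6, 0, 0, 0, 0, 0], [1.1, 0, 0, 0, 0, 0], [1.7, 0, 0, 0, 0, 0], [2.3, 0, 0, 0, 0, 0], [2.9, 0, 0, 0, 0, 0], [3.5, 0, 0, 0, 0, 0], [4.1, 0, 0, 0, 0, 0], [4.7, 0, 0, 0, 0, 0], [5.2, 0, 0, 0, 0, 0], [5.5, 0, 0, 0, 0, 0], [5.6, 0, 0, 0, 0, 0]]

```text
clock: 7.12
position: [0.5637, 0.039, 0.1584]
ee_rot: [180.0, 0.0, 106.4]
contact_force: [-0.2, -3.0, 7.0]
opening: 0.523
grasp_force: 42.7
```

servo_tool:
  moves:
    - [[0.15, 0, 0, 0, 0, 0], [0.35, 0, 0, 0, 0, 0], [0.55, 0, 0, 0, 0, 0], [0.75, 0, 0, 0, 0, 0], [0.95, 0, 0, 0, 0, 0], [1.15, 0, 0, 0, 0, 0], [1.35, 0, 0, 0, 0, 0], [1.55, 0, 0, 0, 0, 0], [1.75, 0, 0, 0, 0, 0], [1.9, 0, 0, 0, 0, 0], [2.0, 0, 0, 0, 0, 0], [2.0, 0, 0, 0, 0, 0]]

```text
clock: 8.62
position: [0.5581, 0.058, 0.1584]
ee_rot: [180.0, 0.1, 106.4]
contact_force: [-0.4, -2.9, 7.3]
opening: 0.521
grasp_force: 42.7
```

```bash
python3 - <<'E'
from h import *
s=robot.state();f=robot.grab_frame('wrist');f['st']=s;np.save('w4.npy',f,allow_pickle=True);cv2.imwrite('pics/w4.png',f['image'])
print(s['clock'],cl(s['position']),s['contact_force'],s['contact_force'][:2]@ex,s['opening'],s['grasp_force'])
E
```

```text
8.625 [39.6 -0.6] [-0.42482571 -2.89730055  7.3165959 ] -2.6589924587419036 0.5214736144425235 42.693986892700195
```

View pics/w4.png

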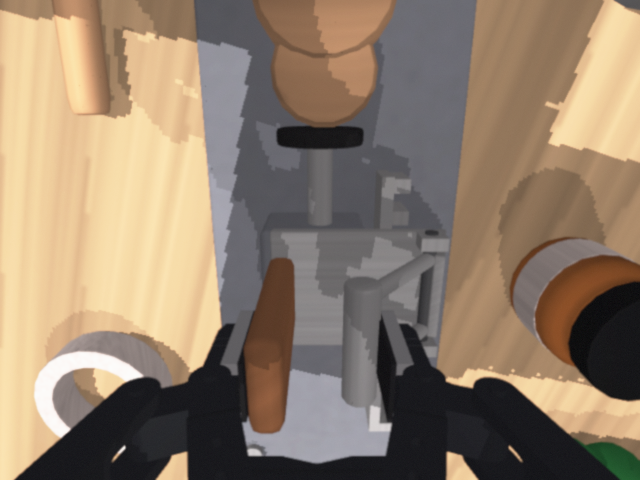

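The picture shows the pad (320,136) just at the toe (323,115), the post (275,340) and bar (362,340) pinched, lands visible at (397,190). I check the carriage against the rack here.

```bash
cat > chk.py <<'E'
from h import *
def chk(f):
    P=wpose(f,f['st']);Pi=np.linalg.inv(P);g=cv2.cvtColor(f['image'],cv2.COLOR_BGR2GRAY).astype(np.float32);C,_=cloud(f,P);t=cl(f['st']['position'])[0]
    for nm,b in dict(post=(t-40,t+40,10,50,120,129),bar=(t-40,t+40,-50,5,103,116),blkfront=(t-40,t+31.5,-20,8,48,55),pad=(t+30,t+90,-25,25,30,58),arm=(t-40,t+40,-70,-32,40,100)).items():
        q=C[box(C,*b)];
        if len(q): print(nm,len(q),np.round(np.percentile(q,[.5,50,99.5],axis=0),1).tolist())
    xs=np.arange(t+25,t+60,1.);prof=0
    for y in (-43,-42,-41,-40.):
        w=np.array([[*wo(x/1000,y/1000),.034,1] for x in xs]);c=(Pi@w.T)[:3].T
        px=cv2.projectPoints(c,np.zeros(3),np.zeros(3),f['K'],np.array([f['k1'],0,0,0.]))[0].reshape(-1,2).astype(np.float32)
        prof=prof+cv2.remap(g,px[:,:1],px[:,1:],cv2.INTER_LINEAR).ravel()/4
    print(' '.join(f'{x:.0f}:{int(p)}' for x,p in zip(xs,prof)))
E
python3 -c "
from chk import *
for n in ('w3','w4'): chk(np.load(n+'.npy',allow_pickle=True).item())"
```

```text
post 1906 [[-52.9, 10.6, 120.5], [-34.4, 16.0, 124.7], [-18.8, 22.4, 126.6]]
bar 2838 [[-60.7, -37.3, 104.0], [-33.5, -29.6, 111.2], [-11.8, -23.5, 113.5]]
blkfront 4322 [[-66.1, -19.9, 49.4], [-34.4, -5.8, 52.5], [-6.9, 7.8, 54.1]]
pad 2890 [[-7.6, -21.8, 31.4], [17.9, -1.2, 43.2], [38.2, 23.4, 57.0]]
arm 3014 [[-66.0, -58.2, 49.7], [-23.5, -48.6, 58.1], [-6.1, -32.2, 90.6]]
-13:93 -12:90 -11:82 -10:75 -9:73 -8:72 -7:72 -6:71 -5:71 -4:71 -3:72 -2:72 -1:72 0:72 1:72 2:78 3:89 4:91 5:92 6:93 7:94 8:94 9:90 10:82 11:78 12:75 13:72 14:72 15:72 16:73 17:73 18:86 19:110 20:116 21:116
post 4544 [[23.0, 10.5, 120.1], [44.0, 17.4, 124.9], [57.3, 32.7, 128.7]]
bar 2769 [[15.2, -36.0, 103.0], [45.9, -18.4, 103.9], [63.3, -12.3, 115.8]]
blkfront 5786 [[9.8, -19.8, 48.8], [46.5, -4.0, 52.4], [68.9, 7.9, 54.0]]
pad 6450 [[70.3, -22.0, 35.8], [112.5, -1.7, 49.8], [129.3, 17.4, 56.9]]
arm 5687 [[11.0, -57.6, 48.3], [50.2, -47.1, 57.5], [69.6, -32.1, 97.8]]
65:90 66:85 67:95 68:105 69:106 70:106 71:106 72:106 73:106 74:100 75:92 76:91 77:91 78:89 79:87 80:85 81:85 82:84 83:98 84:108 85:111 86:128 87:135 88:135 89:135 90:119 91:93 92:90 93:88 94:86 95:85 96:86 97:87 98:87 99:86
```

servo_tool:
  moves:
    - [[0.15, 0, 0, 0, 0, 0], [0.3, 0, 0, 0, 0, 0], [0.45, 0, 0, 0, 0, 0], [0.6, 0, 0, 0, 0, 0], [0.75, 0, 0, 0, 0, 0], [0.9, 0, 0, 0, 0, 0], [1.0, 0, 0, 0, 0, 0], [1.0, 0, 0, 0, 0, 0]]

```text
clock: 9.68
position: [0.5553, 0.0673, 0.1584]
ee_rot: [180.0, 0.1, 106.4]
contact_force: [1.1, -5.4, 6.3]
opening: 0.524
grasp_force: 42.7
```

servo_tool:
  moves:
    - [[0.15, 0, 0, 0, 0, 0], [0.3, 0, 0, 0, 0, 0], [0.45, 0, 0, 0, 0, 0], [0.6, 0, 0, 0, 0, 0], [0.7, 0, 0, 0, 0, 0], [0.8, 0, 0, 0, 0, 0], [0.8, 0, 0, 0, 0, 0]]

```text
clock: 10.55
position: [0.5531, 0.0748, 0.1584]
ee_rot: [180.0, 0.1, 106.4]
contact_force: [0.9, -8.4, 6.2]
opening: 0.524
grasp_force: 42.7
```

servo_tool:
  moves:
    - [[0.15, 0, 0, 0, 0, 0], [0.3, 0, 0, 0, 0, 0], [0.45, 0, 0, 0, 0, 0], [0.55, 0, 0, 0, 0, 0], [0.6, 0, 0, 0, 0, 0], [0.6, 0, 0, 0, 0, 0]]

```text
clock: 11.3
position: [0.5514, 0.0804, 0.1584]
ee_rot: [180.0, 0.1, 106.4]
contact_force: [1.5, -9.7, 6.1]
opening: 0.522
grasp_force: 42.7
```

```bash
python3 - <<'E'
from chk import *
s=robot.state();f=robot.grab_frame('wrist');f['st']=s;np.save('w5.npy',f,allow_pickle=True);cv2.imwrite('pics/w5.png',f['image'])
print(s['clock'],cl(s['position']),s['contact_force'],s['contact_force'][:2]@ex,s['opening'],s['grasp_force']);chk(f)
E
```

```text
11.3 [63.  -0.6] [ 1.47604952 -9.68639225  6.07743041] -9.708466649249004 0.5220406170607158 42.73963987827301
post 4533 [[46.0, 10.6, 120.2], [67.2, 17.5, 124.8], [80.5, 33.1, 128.4]]
bar 2702 [[38.9, -35.9, 103.0], [69.2, -18.4, 104.0], [86.5, -12.3, 115.9]]
blkfront 5771 [[32.9, -19.8, 48.7], [69.6, -4.0, 52.4], [92.1, 7.9, 53.9]]
pad 9598 [[93.9, -24.1, 34.5], [133.7, -2.3, 51.6], [152.9, 18.6, 57.7]]
arm 5680 [[33.9, -57.5, 48.3], [73.3, -47.0, 57.5], [92.9, -32.2, 97.7]]
88:99 89:104 90:96 91:92 92:91 93:91 94:89 95:89 96:86 97:86 98:86 99:86 100:86 101:86 102:86 103:87 104:87 105:86 106:86 107:87 108:86 109:87 110:87 111:87 112:87 113:87 114:87 115:87 116:87 117:88 118:88 119:88 120:89 121:92 122:92
```

View pics/w5.png

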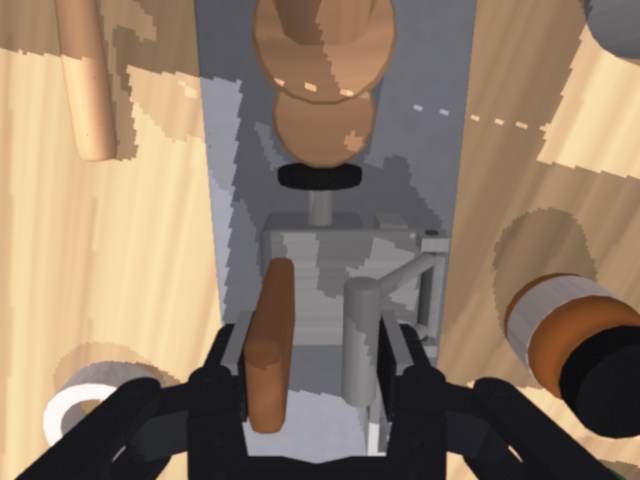

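servo_tool:
  moves:
    - [[0.1, 0, 0, 0, 0, 0], [0.18, 0, 0, 0, 0, 0], [0.18, 0, 0, 0, 0, 0], [0.18, 0, 0, 0, 0, 0]]

```text
clock: 11.85
position: [0.5509, 0.082, 0.1584]
ee_rot: [180.0, 0.1, 106.4]
contact_force: [1.8, -10.9, 7.4]
opening: 0.526
grasp_force: 42.7
```

servo_tool:
  moves:
    - [[0, 0, 0, 0, 0, 0], [0, 0, 0, 0, 0, 0], [0, 0, 0, 0, 0, 0], [0, 0, 0, 0, 0, 0], [0, 0, 0, 0, 0, 0], [0, 0.3, 0, 0, 0, 0], [0, 0.6, 0, 0, 0, 0], [0, 0.75, 0, 0, 0, 0], [0, 0.75, 0, 0, 0, 0]]
  claw: 1

```text
clock: 12.98
position: [0.5578, 0.0852, 0.1578]
ee_rot: [-180.0, -0.0, 106.4]
contact_force: [-0.5, 1.3, -0.1]
opening: 1.005
grasp_force: 0.0
```

```bash
python3 - <<'E'
from chk import *
s=robot.state();f=robot.grab_frame('wrist');f['st']=s;np.save('w6.npy',f,allow_pickle=True);cv2.imwrite('pics/w6.png',f['image'])
print(s['clock'],cl(s['position']),s['contact_force'],s['opening'],s['grasp_force']);chk(f)
E
```

```text
12.975 [65.8 -8.1] [-0.47452999  1.29165851 -0.12937765] 1.0053366709687008 0.0
post 4803 [[44.4, 10.5, 120.1], [67.2, 17.8, 124.8], [78.8, 48.4, 128.9]]
bar 5237 [[36.7, -50.0, 103.4], [65.4, -28.3, 110.4], [86.1, -22.0, 114.7]]
blkfront 6608 [[31.7, -19.9, 48.7], [64.0, -6.1, 52.4], [90.5, 7.8, 54.0]]
pad 9811 [[96.9, -24.3, 33.6], [135.1, -2.6, 51.7], [155.5, 18.4, 57.9]]
arm 5260 [[31.7, -58.1, 48.4], [75.0, -47.6, 58.0], [91.3, -32.2, 99.2]]
91:92 92:92 93:92 94:91 95:90 96:88 97:87 98:86 99:87 100:87 101:87 102:87 103:88 104:87 105:87 106:87 107:87 108:87 109:87 110:88 111:88 112:88 113:87 114:88 115:88 116:88 117:88 118:89 119:90 120:90 121:89 122:95 123:100 124:106 125:105
```

View pics/w6.png

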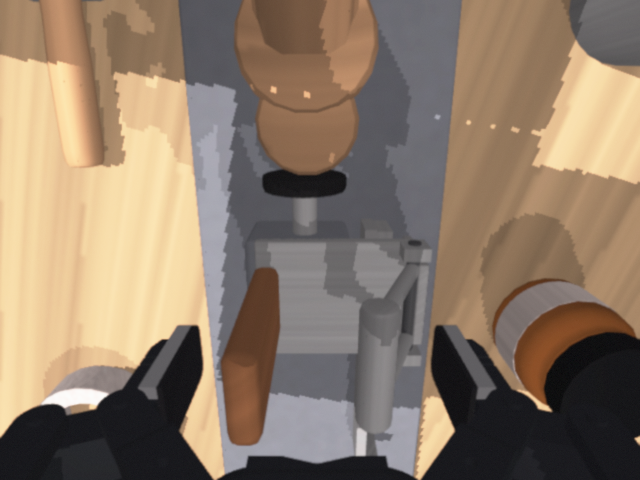

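Bar (377,365) has swung out again and the stop moved back ~3 mm, so the tooth appears in the 0.1135 notch, pad pressed against the toe (307,183). Lift and check from the same relative pose as before the pinch.

servo_tool:
  moves:
    - [[0, 0, -1, 0, 0, 0], [0, 0, -3, 0, 0, 0], [-0.2, 0, -5, 0, 0, 0], [-0.4, 0, -5.6, 0, 0, 0], [-0.4, 0, -5.6, 0, 0, 0], [-0.4, 0, -5.6, 0, 0, 0]]

```text
clock: 13.78
position: [0.5585, 0.0813, 0.2132]
ee_rot: [-179.9, -0.0, 106.4]
contact_force: [0.1, 0.3, -0.9]
opening: 1.0
grasp_force: 0.0
```

```bash
python3 - <<'E'
from chk import *
s=robot.state();f=robot.grab_frame('wrist');f['st']=s;np.save('w7.npy',f,allow_pickle=True)
print(s['clock'],cl(s['position']),s['position']);chk(np.load('w3.npy',allow_pickle=True).item());chk(f)
a=np.load('w3.npy',allow_pickle=True).item()['image'][180:350,200:460];b=f['image'][180:350,200:460]
cv2.imwrite('pics/cmp.png',cv2.resize(np.hstack([a,b]),None,fx=1.5,fy=1.5))
for n in('w3','w7'):
    g=np.load(n+'.npy',allow_pickle=True).item();C,_=cloud(g,wpose(g,g['st']));t=cl(g['st']['position'])[0]
    for nm,bb in dict(post=(t-20,t+18,5,40,120,129),bar=(t-15,t+20,-45,-5,103,116)).items(): rep(n+nm,C[box(C,*bb)])
    rep(n+'last',C[box(C,t+50,t+300,-60,60,40,58)&(cv2.cvtColor(g['image'],cv2.COLOR_BGR2HSV)[...,1].ravel()>90)])
E
```

```text
13.775 [61.9 -7.6] [0.55846535 0.08130617 0.21319842]
post 1906 [[-52.9, 10.6, 120.5], [-34.4, 16.0, 124.7], [-18.8, 22.4, 126.6]]
bar 2838 [[-60.7, -37.3, 104.0], [-33.5, -29.6, 111.2], [-11.8, -23.5, 113.5]]
blkfront 4322 [[-66.1, -19.9, 49.4], [-34.4, -5.8, 52.5], [-6.9, 7.8, 54.1]]
pad 2890 [[-7.6, -21.8, 31.4], [17.9, -1.2, 43.2], [38.2, 23.4, 57.0]]
arm 3014 [[-66.0, -58.2, 49.7], [-23.5, -48.6, 58.1], [-6.1, -32.2, 90.6]]
-13:93 -12:90 -11:82 -10:75 -9:73 -8:72 -7:72 -6:71 -5:71 -4:71 -3:72 -2:72 -1:72 0:72 1:72 2:78 3:89 4:91 5:92 6:93 7:94 8:94 9:90 10:82 11:78 12:75 13:72 14:72 15:72 16:73 17:73 18:86 19:110 20:116 21:116
post 1911 [[44.1, 10.6, 120.1], [63.1, 16.1, 124.8], [78.6, 22.6, 126.7]]
bar 2823 [[36.8, -35.6, 103.7], [63.9, -28.0, 110.4], [85.6, -21.8, 112.7]]
blkfront 4336 [[31.3, -19.9, 49.0], [63.0, -6.2, 52.5], [90.4, 7.8, 54.0]]
pad 5695 [[92.9, -24.2, 35.4], [132.7, -2.5, 51.5], [151.8, 18.6, 57.7]]
arm 3272 [[31.7, -57.9, 48.6], [72.2, -48.0, 58.1], [91.3, -32.3, 91.4]]
87:89 88:96 89:96 90:90 91:85 92:84 93:83 94:82 95:80 96:79 97:79 98:79 99:79 100:80 101:80 102:80 103:80 104:81 105:80 106:80 107:80 108:80 109:81 110:81 111:81 112:81 113:81 114:81 115:81 116:81 117:81 118:82 119:82 120:82 121:90
w3post 1841 [-52.6, 10.6, 120.8] [-34.9, 16.0, 124.8] [-19.9, 22.4, 126.5]
w3bar 1955 [-52.3, -37.0, 105.7] [-34.4, -29.6, 111.3] [-18.0, -23.6, 113.4]
w3last 0
w7post 1911 [44.6, 10.7, 120.5] [63.1, 16.1, 124.8] [78.3, 22.4, 126.5]
w7bar 1969 [47.3, -35.5, 104.8] [65.2, -28.0, 110.5] [81.6, -21.9, 112.6]
w7last 6213 [121.5, -29.8, 44.4] [146.4, -3.7, 52.6] [190.6, 23.4, 57.9]
```

View pics/cmp.png

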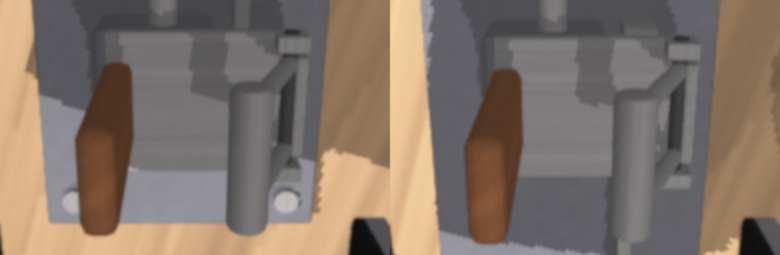

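Bar is 1.6 mm inward and 0.8 mm low compared with the fully let-go state (lever ≈ 0.03 rad): the tooth is in the notch but hung up by the pad's push on the notch wall. I relieve it by nudging the post forward ~1 mm from behind, within the notch's play, with closed fingers.

servo_tool:
  moves:
    - [[-1, -0.6, 0, 0, 0, 0], [-3, -1.8, 0, 0, 0, 0], [-4, -2.36, 0, 0, 0, 0], [-4, -2.36, 0, 0, 0, 0], [-4, -2.36, 0, 0, 0, 0], [-4, -2.36, 0, 0, 0, 0], [-4, -2.36, 1, 0, 0, 0], [-4, -2.36, 3, 0, 0, 0], [-4, -2.36, 4.3, 0, 0, 0], [-4, -2.36, 4.6, 0, 0, 0], [-4, -2.36, 4.6, 0, 0, 0]]
  claw: 0
  grip_force: 20

```text
clock: 15.2
position: [0.5476, 0.0363, 0.168]
ee_rot: [180.0, 0.0, 106.4]
contact_force: [0.1, -0.7, -1.1]
opening: -0.001
grasp_force: 0.0
```

servo_tool:
  moves:
    - [[0.1, 0, 0, 0, 0, 0], [0.3, 0, 0, 0, 0, 0], [0.5, 0, 0, 0, 0, 0], [0.6, 0, 0, 0, 0, 0], [0.6, 0, 0, 0, 0, 0]]

```text
clock: 15.82
position: [0.5458, 0.0421, 0.1679]
ee_rot: [180.0, -0.0, 106.4]
contact_force: [-0.0, -0.3, 0.1]
opening: 0.002
grasp_force: 0.0
```

```bash
python3 - <<'E'
from chk import *
s=robot.state();print(s['clock'],cl(s['position']),s['position'],s['contact_force'][:2]@ex)
f=robot.grab_frame('wrist');f['st']=s;cv2.imwrite('pics/w8.png',f['image']);chk(f)
E
```

```text
15.825 [27.9 15.6] [0.54578052 0.04213829 0.16793151] -0.28436279763152067
post 3405 [[34.1, 10.4, 120.2], [52.8, 17.0, 124.8], [67.7, 29.5, 128.8]]
bar 3330 [[34.2, -34.7, 104.1], [52.5, -26.7, 110.4], [67.8, 4.7, 114.7]]
blkfront 3094 [[30.9, -19.8, 50.8], [45.7, -6.3, 52.4], [59.2, 7.3, 53.9]]
pad 9240 [[58.2, -24.7, 31.6], [83.6, -2.3, 52.2], [117.8, 24.6, 56.7]]
arm 1298 [[30.8, -58.1, 51.0], [49.9, -36.4, 53.2], [67.7, -32.0, 63.2]]
53:90 54:91 55:90 56:90 57:99 58:105 59:106 60:107 61:106 62:106 63:105 64:104 65:105 66:106 67:106 68:105 69:106 70:109 71:114 72:120 73:124 74:123 75:123 76:124 77:124 78:124 79:123 80:123 81:123 82:122 83:123 84:116 85:114 86:115 87:108 88:98
```

View pics/w8.png

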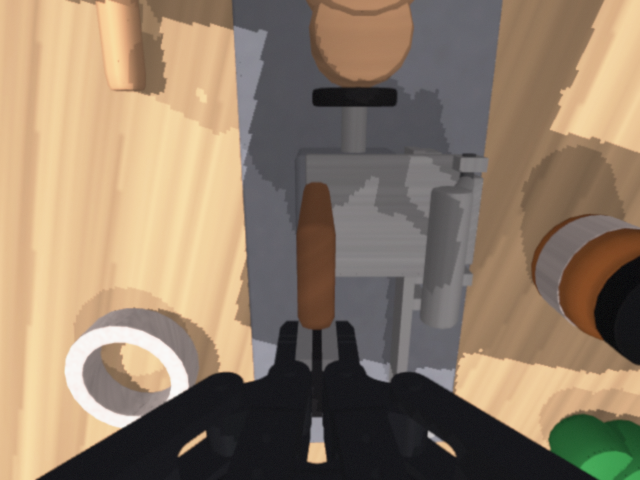

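That was my eleventh picture, one over the limit, so I view no more and work from numbers. It shows the closed fingers (317,330) right behind the post (317,310). Advance gently.

servo_tool:
  moves:
    - [[0.1, 0, 0, 0, 0, 0], [0.2, 0, 0, 0, 0, 0], [0.3, 0, 0, 0, 0, 0], [0.4, 0, 0, 0, 0, 0], [0.4, 0, 0, 0, 0, 0]]

```text
clock: 16.5
position: [0.5446, 0.046, 0.1679]
ee_rot: [-180.0, -0.0, 106.4]
contact_force: [-0.3, -0.2, 0.7]
opening: -0.0
grasp_force: 0.0
```

servo_tool:
  moves:
    - [[0.05, 0, 0, 0, 0, 0], [0.1, 0, 0, 0, 0, 0], [0.1, 0, 0, 0, 0, 0]]

```text
clock: 16.88
position: [0.5445, 0.0464, 0.1679]
ee_rot: [-180.0, 0.1, 106.4]
contact_force: [2.2, -6.4, -0.3]
opening: 0.003
grasp_force: 3.0
```

servo_tool:
  moves:
    - [[0.04, 0, 0, 0, 0, 0], [0.08, 0, 0, 0, 0, 0], [0.08, 0, 0, 0, 0, 0]]

```text
clock: 17.25
position: [0.5444, 0.0467, 0.1679]
ee_rot: [-180.0, 0.1, 106.4]
contact_force: [2.2, -9.0, -0.6]
opening: 0.0
grasp_force: 5.0
```

```bash
cat > lev.py <<'E'
from chk import *
s=robot.state();f=robot.grab_frame('wrist');f['st']=s
print(s['clock'],cl(s['position']),s['contact_force'][:2]@ex)
C,_=cloud(f,wpose(f,s));rep('bar',C[box(C,45,80,-45,-12,103,116)]);rep('post',C[box(C,40,85,5,26,120,129)])
E
python3 lev.py
```

```text
17.25 [32.7 15.6] -9.236661530549062
bar 3808 [45.4, -36.3, 105.2] [63.6, -28.5, 111.1] [79.7, -23.6, 113.2]
post 4355 [42.8, 10.4, 120.6] [61.3, 16.4, 124.8] [78.7, 22.4, 128.4]
```

The bar is back at its fully let-go position (inner edge −23.6, z 113.2). Retract, lift and verify.

servo_tool:
  moves:
    - [[-0.1, 0, 0, 0, 0, 0], [-0.3, 0, 0, 0, 0, 0], [-0.8, 0, 0, 0, 0, 0], [-1.2, 0, 0, 0, 0, 0], [-1.2, 0, -2, 0, 0, 0], [-1.2, 0, -5, 0, 0, 0], [0, 1, -8, 0, 0, 0], [2, 2.3, -9, 0, 0, 0], [3, 2.3, -9, 0, 0, 0], [3, 2.3, -9, 0, 0, 0]]

```text
clock: 18.55
position: [0.5571, 0.0831, 0.2572]
ee_rot: [-179.9, -0.0, 106.5]
contact_force: [-0.2, 0.1, -0.4]
opening: 0.004
grasp_force: 0.0
```

```bash
python3 lev.py; python3 - <<'E'
from chk import *
s=robot.state();f=robot.grab_frame('wrist');f['st']=s;chk(f);g=np.load('w1.npy',allow_pickle=True).item();C,_=cloud(g,wpose(g,g['st']));rep('ref bar',C[box(C,-60,-15,-45,-12,103,116)])
t=robot.grab_frame('top');C,_=cloud(t,t['pose']);S=cv2.cvtColor(t['image'],cv2.COLOR_BGR2HSV)[...,1].ravel()
o=np.load('top0.npy',allow_pickle=True).item();C0,_=cloud(o,o['pose']);S0=cv2.cvtColor(o['image'],cv2.COLOR_BGR2HSV)[...,1].ravel()
for c,q in((C0,S0),(C,S)): rep('heel top',c[box(c,170,345,-50,50,90,120)&(q>90)])
E
```

```text
18.55 [63.9 -6.9] 0.146019820496507
bar 1365 [45.3, -37.0, 105.3] [63.1, -29.6, 111.3] [79.7, -23.4, 113.4]
post 1295 [44.5, 10.7, 120.5] [62.7, 16.3, 124.8] [78.4, 22.5, 126.7]
post 1295 [[44.2, 10.7, 120.4], [62.7, 16.3, 124.8], [78.7, 22.6, 126.8]]
bar 1966 [[36.1, -37.2, 104.5], [63.3, -29.7, 111.2], [85.6, -23.4, 113.6]]
blkfront 3188 [[31.4, -19.8, 50.1], [62.7, -5.9, 52.5], [90.5, 7.9, 54.2]]
pad 4158 [[94.4, -24.2, 32.0], [133.2, -2.2, 51.5], [153.0, 18.7, 57.8]]
arm 2255 [[31.0, -58.0, 50.0], [72.1, -48.5, 58.1], [91.2, -32.2, 91.3]]
88:92 90:90 90:84 92:82 92:81 94:80 94:78 96:77 96:77 98:77 98:78 100:78 100:79 102:79 102:78 104:78 104:78 106:78 106:79 108:78 108:79 110:79 110:79 112:79 112:79 114:79 114:79 116:79 116:79 118:79 118:79 120:80 120:86 122:94 122:97
ref bar 1268 [-59.4, -37.1, 105.8] [-36.9, -29.7, 111.3] [-15.3, -23.4, 113.4]
heel top 500 [187.1, -19.6, 90.6] [226.2, 0.2, 107.9] [266.1, 18.0, 116.7]
heel top 426 [215.1, -19.6, 90.7] [246.5, 0.3, 108.8] [280.4, 17.7, 117.0]
```

Lever reads exactly as the fully let-go reference. A last check of pad compression and the heel from farther on.

servo_tool:
  moves:
    - [[3, 0, -1, 0, 0, 0], [7, 0, -3, 0, 0, 0], [11, 0, -4.5, 0, 0, 0], [13, 0, -4.5, 0, 0, 0], [13, 0, -4.5, 0, 0, 0]]

```text
clock: 19.32
position: [0.5206, 0.2079, 0.3021]
ee_rot: [-180.0, 0.0, 106.5]
contact_force: [0.2, -0.2, -0.1]
opening: -0.002
grasp_force: 0.0
```

```bash
python3 - <<'E'
from chk import *
s=robot.state();f=robot.grab_frame('wrist');f['st']=s
for g in (np.load('w2.npy',allow_pickle=True).item(),f):
    C,_=cloud(g,wpose(g,g['st']));S=cv2.cvtColor(g['image'],cv2.COLOR_BGR2HSV)[...,1].ravel();v=g['image'].max(2).ravel()
    print(cl(g['st']['position']))
    rep('pad',C[box(C,20,150,-22,22,40,60)&(v<45)]);rep('last',C[box(C,90,345,-50,50,30,120)&(S>90)]);rep('heel',C[box(C,230,345,-50,50,40,80)&(S>90)]);rep('cup',C[box(C,280,345,-40,-15,65,82)&(S<80)])
E
```

```text
[195.2  -3.8]
pad 531 [31.8, -18.6, 40.1] [37.9, -1.2, 49.3] [39.4, 17.2, 56.8]
last 10099 [111.0, -26.8, 48.9] [209.3, -2.6, 97.3] [269.6, 21.4, 113.9]
heel 23 [270.6, -10.0, 41.5] [271.4, -2.5, 66.7] [272.0, 4.2, 79.8]
cup 1003 [289.3, -39.7, 71.9] [298.2, -27.5, 74.2] [306.7, -15.5, 76.0]
[194.   -7.1]
pad 472 [112.7, -18.9, 40.7] [118.0, -1.0, 51.2] [119.5, 17.0, 57.2]
last 10959 [125.7, -26.8, 48.4] [221.5, -3.0, 97.3] [285.5, 21.3, 113.9]
heel 0
cup 1032 [289.3, -39.7, 70.0] [298.0, -27.4, 74.2] [306.5, -15.2, 76.3]
```

```bash
python3 -c "
from workcell import robot
print(robot.job_done())"
```

```text
the job is handed in; nothing more can be done
None
```

The job is handed in: the last sits home against the heel cup, the stop is locked in the 0.1135 notch with the lever fully let go, and the sprung pad is pressed in about 17 of 24 mm. After release the latch hung about 0.03 rad short, so I pressed the post from behind with about 9 N until it dropped fully, and I viewed 11 pictures, one over the limit of 10.

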